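# Hold back the hidden bolt head behind a mounting bracket

## Task

Slide the guard on the mounting bracket all the way to its left stop, so that the narrow gap behind the bracket is open. Then reach down into the gap, grip the hidden hexagonal bolt head by the two flats at its sides and turn it until the spanner on the front of the bracket stands level. Do not touch the spanner or push other things about, and finish while still gripping the bolt head firmly at that angle: let go and the bolt turns back.

Things in the scene. Friction and masses are not known exactly. Their poses are not given: they have to be found in the camera images.
- bracket: Aluminium mounting bracket fixed to the worktop, origin on the worktop below the bolt head; its x points away from the robot, y left, z up (yaw up to 0.2 rad). Base plate 12 mm thick, x -57 to +73, y -95 to +210 mm. Two upright plates, 8 mm thick, y -90 to +205 mm, tops at z 100 mm. The bolt runs along x through the front plate, 75 mm above the worktop.
- gap_mouth (a point): Centre of the gap's mouth, straight above the bolt head, 100 mm above the worktop, level with the tops of the front (bracket) and rear plates. Gap: 48 mm wide along the bracket's x (24 mm each side of this point), floor at z 12 mm, open at the top and at its right end (y -90 mm), closed at the left by a wall at y +196 mm.
- guard (a joint): Slide of the grey plastic guard over the gap, m: 0 = shut (centred over the bolt head), 0.14 = fully open at the left stop (moves along the bracket's +y). It starts at 0 to 0.02. Light friction, about 1.5 N; it stays where it is left.
- guard_grip (a point): Point on the guard's upright grip plate, 10 mm below its top; pinch from above. Grip plate: 16 mm thick along the bracket's y (pinch along y), 44 mm long along x, 34 mm tall above the guard's flat plate, which is 80 mm (x) by 110 mm (y) with its top 105.5 mm above the worktop. Moves with the guard.
- bolt_head: Steel hexagonal bolt head in the gap. Origin at its centre, on the bolt's axis, mid-gap, 75 mm above the worktop. 24 mm across flats, 27.7 mm across corners, 16 mm long along x. Its x is the bolt's axis (along the bracket's x); its y is square to the two flats to grip, which face the bracket's +y and -y at joint value 0. It turns but does not shift.
- bolt (a joint): Turn of bolt, head, nut and spanner about the bracket's +x, right-handed, rad: 0 = spanner level, flats upright; positive = the spanner's free end (right, -y) hangs down and the flats' tops lean to -y by that angle. Starts 0.2 to 0.4, limits -0.30 and 0.55. If let go at level, a spring (0.045 N m) turns it back against 0.02 N m of friction.
- label_tape: Roll of tape lying flat, 66 mm across, 19 mm high, loose bystander; origin at the centre of its underside.
- petri_1: Closed round dish, 61 mm across, 15 mm high, loose bystander; origin at the centre of its underside.
- bottle_100: Small screw-cap bottle, 56 mm across, 109 mm high, loose bystander standing upright; origin at the centre of its underside.
- spanner_end (a point): Free end of the dark steel spanner on the nut on the bracket's front, which turns with the bolt; not to be touched. The spanner lies 40 to 49 mm nearer the robot than the bolt head's centre: a ring 41 mm across round the bolt's axis and a 14 mm wide handle reaching 116 mm to the right.

How it is judged:
By the outcome, as a careful person would: the job done as asked, in the order asked, and still so for the second after the job is handed in, while the arm keeps its last pose, push and grip.
It also fails if it takes over 45 s, if anything falls off the work surface, if the arm or the gripper's body presses on something with over 40 N, if the wrist force passes 120 N, or if a joint passes its speed limit or range.

## Robot

A 7-joint arm with a two-finger parallel gripper is mounted at the origin on a cart in front of the work surface, level with it; the furniture and walls round the work are solid. World frame = base frame: x ahead of the robot, y to its left, z up, the work surface at z = 0. Lengths are in m, angles in rad, forces in N, time in s.
With the tool pointing down it reaches from about 0.4 to 0.85 m from the base axis. Payload 6.9 kg.
Tool frame: the origin (TCP) lies at the very end of the fingers, on their centre line; the grasp point (between the pads) lies 19 mm behind it; z points along the fingers, y is the direction in which the jaws open and shut (so a half turn about z gives the same grasp; the last joint's range is limited). The gripper opens to 85 mm and grips with 20 to 120 N. Pads are 22 mm wide; open, the fingers measure 114 mm over their backs; the gripper's body (76 mm by 85 mm) begins 54 mm behind the grasp point. The pads swing forward as they close: fully open they stand 13 mm farther back than shut.
Start: joints at [-0.999, 0.507, -0.238, 1.5, 0.126, 1.149, -0.155], TCP at [0.281, 0.558, 0.231] pointing down, gripper open.
Joint ranges: [-3.08, 3.08], [-0.24, 2.05], [-1.43, 1.35], [0, 2.5], [-1.52, 4.66], [0.17, 1.96], [-2.89, 2.89]. Speed limits (rad/s): [2.39, 2.39, 3.14, 3.14, 3.14, 3.14, 3.14].

## Interface

Orientations are given as a unit quaternion [w, x, y, z].
In Python, from plant import readout, snapshot, workorder, nets gives the robot as it stands.
- The arm moves only by the tool play_rows, never from a script. Its argument "rows" is a list that holds one entry, the list of rows, each a list of 7 numbers: the shift along the tool's x, y, z in m, then the turn, a rotation vector about the tool's x, y, z in degrees, then the finger opening in m, from 0 to 0.0854. A call has exactly 5 rows; each row is the pose to reach, as a shift and turn from the pose commanded when the call began, along the tool's axes at that moment; what a row does not reach only later rows make up. A row lasts 1/10 s, in which the tool goes at most 50 mm and 8.59 degrees, less where a joint would pass 70% of its speed; a pose out of reach is approached as far as the arm can. A call with a gripper value outside its range is refused whole. The fingers move at their own pace and stop on an object; the grip force is fixed at half the most. Time passes only in rows, so rows that repeat a pose let the fingers close, or fill a call up. It gives the time, the measured TCP pose, the force and the opening at its end, in the units of the state.
- readout.sense(): the state, without advancing time (a new reading comes with each control period).
- snapshot(name): name is "side" or "top"; returns a dict with "frame" (420x560x3 uint8, red, green, blue), "range_z" (420x560 float32, m along the optical axis (not along the pixel's ray), 0 where there is no reading), "intrinsics" (3x3 intrinsics, pixels), "k1" (the pictures are not rectified: a ray, as slopes to the right and down, at radius r is drawn at 1 + k1 r^2 times it, then the intrinsics apply), "position" and "attitude" of the camera in the world. Camera axes: x right, y down, z forward; pixel columns grow to the right and rows downward; lengths in m; the calibration is good to about 2 mm. A picture is of the moment at which its call begins.
- workorder.job_done(): hands the job in, once; it reports no verdict.
Trained networks look in a picture, given as the dict that the camera call returned (one of the last four; its "shot" number tells which), for a name from the list of things; names that differ only in an ending like _2 or _b are one class to them, and where a whole thing is asked for, a point or a joint stands for the part that bears it (a point fixed in the world has none). Each returns a list of dicts, best first, with "p" (0 to 1); they miss things now and then, are a little off and sometimes report something else, mostly with a low value. They report only what shows in the picture. A call takes as long as a camera call.
- nets.spot_in(picture, thing): "location" ([x, y, z] in m, in the coordinates of the camera as it stood for that picture, good to about 4 mm: the middle of the surface that is visible of it).
- nets.outline_of(picture, thing): "region" (420x560 bool, what is visible of it).
- nets.landmark_of(picture, thing): "location" ([x, y, z] in m, in the coordinates of the camera as it stood for that picture, good to about 4 mm: a listed point, or the origin of a listed thing).
The state is a dict: "time": time; "qpos": joint angles; "joint_vel": joint speeds; "tau": joint torques, N m; "ee_pos": TCP position; "tool_rot": TCP orientation; "force": force on the tool from outside, world axes, zero at the start; "torque": the same for the moment, N m; "grip_width": finger opening in m.
Only numpy, scipy, OpenCV 4.12 (cv2) and the standard library are available. Lean on these libraries where they do the work, as an engineer would, in place of code of your own. Each camera call takes 0.05 s, during which the arm holds its last target.

## Working session

There is one attempt and no reset: what is moved stays moved. The work goes in short steps, Python scripts to look and compute and a tool call to move; the robot and the scene stay as the last step left them, time stands still between calls to the robot, and variables do not carry over. Pictures are saved under pics/ and viewed, and the job is handed in when it is done.

Besides the shell and the picture viewer there is one more tool, called by a JSON object that holds its "method" and its "body". play_rows: Moves the arm, as the interface text tells. Its arguments: {"type":"object","properties":{"rows":{"type":"array","items":{"type":"array","items":{"type":"array","items":{"type":"number"}}}}},"required":["rows"]}

```bash
mkdir -p pics; ls
cat > h.py <<'E'
import numpy as np,cv2
from scipy.spatial.transform import Rotation as R
from plant import readout,snapshot,workorder,nets
def RQ(q): return R.from_quat([q[1],q[2],q[3],q[0]])
def cam(p):
    a=np.array(p["attitude"])
    return (RQ(a) if a.size==4 else R.from_matrix(a)),np.array(p["position"])
def w(p,loc):
    r,t=cam(p); return r.apply(loc)+t
def px(p,P):
    r,t=cam(p); c=r.inv().apply(np.array(P)-t); s=c[:2]/c[2]; s=s*(1+p["k1"]*(s@s)); K=p["intrinsics"]; return np.array([K[0][0]*s[0]+K[0][2],K[1][1]*s[1]+K[1][2]])
def cloud(p):
    K=np.array(p["intrinsics"]);h,wd=p["range_z"].shape
    u,v=np.meshgrid(np.arange(wd),np.arange(h)); d=np.stack([(u-K[0,2])/K[0,0],(v-K[1,2])/K[1,1]],-1)
    s=d.copy()
    for _ in range(8): s=d/(1+p["k1"]*(s**2).sum(-1,keepdims=True))
    z=p["range_z"]; c=np.dstack([s*z[...,None],z]); r,t=cam(p)
    return (r.apply(c.reshape(-1,3))+t).reshape(h,wd,3)
def save(p,n): cv2.imwrite("pics/"+n,p["frame"][...,::-1])
E
python3 - <<'E'
from h import *
print(readout.sense())
for n in ("top","side"):
    p=snapshot(n); save(p,n+"1.png"); print(n,p["position"],p["attitude"],p["k1"],p["intrinsics"])
    for t in ["bracket","gap_mouth","guard_grip","bolt_head","label_tape","petri_1","bottle_100","spanner_end"]:
        print(t,[(round(d["p"],2),w(p,d["location"]).round(4)) for d in nets.landmark_of(p,t)[:2]])
E
```

```text
pics
{'time': 0.0, 'qpos': array([-0.99852703,  0.50832634, -0.23752109,  1.50113204,  0.1257215 ,
        1.14887995, -0.15485697]), 'joint_vel': array([ 0.00070668, -0.00065139, -0.00197158,  0.00028504, -0.00029235,
       -0.00052739,  0.00111325]), 'tau': array([ 3.26972831e-04, -6.20584702e+01, -2.18590580e+00, -2.49650431e+01,
        1.29197704e-02,  1.21903440e-02,  6.34878731e-06]), 'ee_pos': array([0.28110656, 0.55766142, 0.23043695]), 'tool_rot': array([-1.76981487e-04,  2.31288263e-01,  9.72884870e-01, -8.59028894e-04]), 'force': array([-0.03626577,  0.46523862,  0.48250397]), 'torque': array([-0.02126758,  0.00432246,  0.02830828]), 'grip_width': 0.08544673580221657}
top [0.40736715 0.14380001 0.9652175 ] [-0.04299787  0.70854774 -0.70322081  0.03989721] -0.06922011320865624 [[395.19365714   0.         275.67686534]
 [  0.         395.19365714 208.48858706]
 [  0.           0.           1.        ]]
bracket [(0.89, array([0.4589, 0.0419, 0.    ]))]
gap_mouth [(0.67, array([0.4631, 0.0395, 0.1026]))]
guard_grip [(0.76, array([0.4594, 0.0447, 0.1296])), (0.6, array([0.462
[... 390 characters left out ...]
93845  0.8503954  -0.5246928 ] -0.13505928494463346 [[515.69624019   0.         285.82491264]
 [  0.         515.69624019 206.4273068 ]
 [  0.           0.           1.        ]]
bracket [(0.58, array([ 0.4624,  0.0409, -0.0014]))]
gap_mouth [(0.63, array([0.4614, 0.043 , 0.0994])), (0.35, array([ 0.4165, -0.0728,  0.0417]))]
guard_grip [(0.76, array([0.4608, 0.0452, 0.1333])), (0.45, array([0.4611, 0.0391, 0.1006]))]
bolt_head [(0.45, array([0.4643, 0.0409, 0.0769]))]
label_tape [(0.83, array([0.3934, 0.3823, 0.0011]))]
petri_1 [(0.86, array([0.465 , 0.3896, 0.004 ]))]
bottle_100 []
spanner_end [(0.51, array([ 0.4136, -0.0702,  0.0451])), (0.37, array([ 4.635e-01,  4.050e-02, -3.000e-04]))]
```

View pics/top1.png

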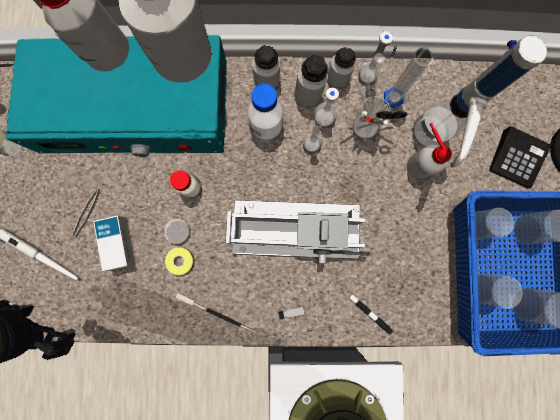

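View pics/side1.png

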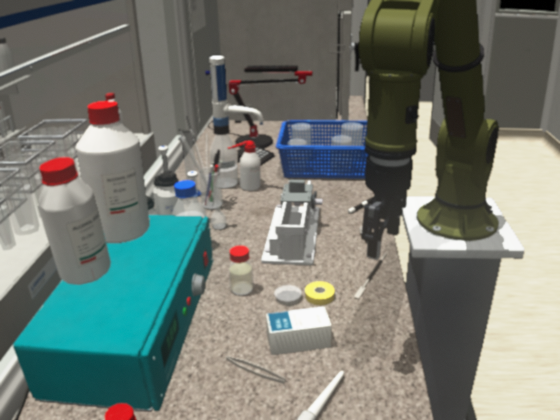

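Run:
```python
from h import *
p=snapshot("top"); c=cloud(p); near=(np.hypot(c[...,0]-.46,c[...,1]-.09)<.22)
for lo,hi in((.095,.103),(.103,.109),(.13,.15),(.006,.018)):
    m=near&(c[...,2]>lo)&(c[...,2]<hi)&(c[...,1]>-.07)&(c[...,1]<.27)&(c[...,0]<.56)
    n,l,s,_=cv2.connectedComponentsWithStats(m.astype(np.uint8))
    for i in range(1,n):
        if s[i,4]>60:
            P=c[l==i]; r=cv2.minAreaRect((P[:,:2]*1000).astype(np.float32)); print(lo,s[i,4],P.mean(0).round(4),np.median(P[:,2]).round(4),r)
    print(lo,m.sum())
im=cv2.resize(p["frame"][180:280,210:390],None,fx=4.4,fy=4.4,interpolation=cv2.INTER_CUBIC); cv2.imwrite("pics/t2.png",im[...,::-1])
for n in("guard","bracket","spanner_end"):
    o=nets.outline_of(p,n)
    if o: 
        P=c[o[0]["region"]]; P=P[P[:,2]>-.01]; print(n,o[0]["p"],len(P),cv2.minAreaRect((P[:,:2]*1000).astype(np.float32)))
```

```text
0.095 574 [0.4648 0.1843 0.1001] 0.1002 ((464.9107666015625, 174.69100952148438), (145.85752868652344, 65.42286682128906), 87.6553726196289)
0.095 68 [ 0.4862 -0.0297  0.1001] 0.1 ((486.1534423828125, -30.27031135559082), (6.991893768310547, 38.46768569946289), 0.5620859861373901)
0.095 761
0.103 1596 [0.4603 0.0467 0.1059] 0.1059 ((460.9266357421875, 45.63127517700195), (110.217041015625, 80.38801574707031), 88.01326751708984)
0.103 1637
0.13 166 [0.4602 0.0461 0.1392] 0.1393 ((460.27862548828125, 45.71721267700195), (16.36100196838379, 42.23714065551758), 88.78921508789062)
0.13 166
0.006 1319 [0.5216 0.1077 0.0125] 0.0125 ((519.5514526367188, 97.86602020263672), (305.3765563964844, 34.74683380126953), 87.58805084228516)
0.006 1101 [0.4666 0.1675 0.0125] 0.0125 ((466.51300048828125, 167.3641357421875), (142.26638793945312, 45.146305084228516), 88.05664825439453)
0.006 203 [ 0.4594 -0.0389  0.0126] 0.0125 ((459.2158508300781, -38.86465835571289), (25.43027687072754, 43.942481994628906), 89.35060119628906)
0.006 801 [0.419  0.1571 0.0126] 0.0125 ((419.510498046875, 149.77151489257812), (208.05307006835938, 25.04362678527832), 88.17981719970703)
0.006 130 [ 0.4063 -0.0125  0.0123] 0.0124 ((406.02777099609375, -11.789138793945312), (9.568767547607422, 77.83457946777344), 0.18135985732078552)
0.006 77 [ 0.3036 -0.0421  0.0129] 0.0133 ((303.7077941894531, -42.55636215209961), (30.087745666503906, 13.646425247192383), 47.062137603759766)
0.006 3752
guard 0.93 1868 ((458.4140930175781, 68.34231567382812), (89.72432708740234, 158.58175659179688), 4.57743501663208)
bracket 0.86 6959 ((464.84466552734375, 97.12845611572266), (319.8507080078125, 141.6083526611328), 88.25061798095703)
spanner_end 0.63 255 ((405.47735595703125, -1.1705856323242188), (130.5575714111328, 28.60881233215332), 88.36323547363281)
```

View pics/t2.png

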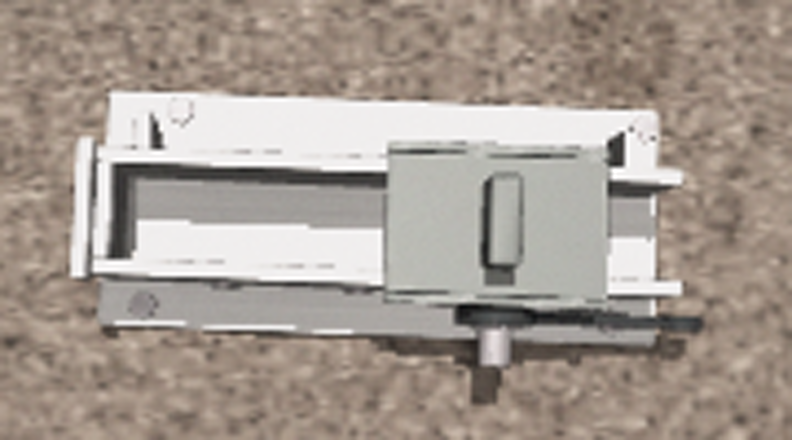

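```bash
cat >> h.py <<'E'
YAW=np.radians(-2.1); RB=R.from_euler('z',YAW); O=np.array([.461,.0415,0])
# bracket-frame tool rotation: tool y -> bracket -y? keep tool y=+y bracket, z down, x = -x bracket
BASE=R.from_matrix(np.array([[-1,0,0],[0,1,0],[0,0,-1]]).T)
def rel(pos,rot):
    s=readout.sense(); r=RQ(s["tool_rot"]); print("shift",r.inv().apply(pos-s["ee_pos"]).round(4),"rotdeg",np.degrees((r.inv()*rot).as_rotvec()).round(2))
def tgt(b,th=0): # b: TCP in bracket coords; th tilt about bracket x
    return O+RB.apply(b), RB*R.from_euler('x',th)*BASE
E
python3 - <<'E'
from h import *
p,r=tgt([0,.0045,.2]); print(p); rel(p,r)
p,r=tgt([0,.0045,.113]);rel(p,r)
E
```

```text
[0.4611649  0.04599698 0.2       ]
shift [-0.3911 -0.3763  0.0313] rotdeg [ -0.    -0.   -24.65]
shift [-0.3911 -0.3763  0.1183] rotdeg [ -0.    -0.   -24.65]
```

{"method": "play_rows", "body": {"rows": [[[-0.035, -0.034, 0, 0, 0, -2, 0.0854], [-0.07, -0.068, 0, 0, 0, -5, 0.0854], [-0.105, -0.101, 0, 0, 0, -7, 0.0854], [-0.14, -0.135, 0, 0, 0, -9, 0.0854], [-0.175, -0.168, 0, 0, 0, -12, 0.0854]]]}}

```text
time: 1.6
ee_pos: [0.3623, 0.3274, 0.2314]
tool_rot: [0.0, 0.128, 0.992, 0.0]
force: [1.3, 0.1, 0.6]
grip_width: 0.0853
```

Run:
```python
from h import *
print(readout.sense()['force'],readout.sense()['ee_pos'])
p,r=tgt([0,.0045,.2]); rel(p,r)
```

```text
[1.34875306 0.12554495 0.64855246] [0.36231793 0.32743727 0.23143042]
shift [-0.1668 -0.2473  0.0314] rotdeg [ 1.000e-02  3.000e-02 -1.255e+01]
```

{"method": "play_rows", "body": {"rows": [[[-0.028, -0.041, 0.0, 0, 0, -3, 0.05], [-0.056, -0.082, 0.005, 0, 0, -6, 0.05], [-0.084, -0.124, 0.01, 0, 0, -9, 0.05], [-0.112, -0.165, 0.02, 0, 0, -11, 0.05], [-0.139, -0.206, 0.025, 0, 0, -12.5, 0.05]]]}}

```text
time: 2.1
ee_pos: [0.444, 0.0935, 0.2062]
tool_rot: [0.0, 0.019, 1.0, 0.0]
force: [0.6, 1.1, -0.6]
grip_width: 0.0498
```

Run:
```python
from h import *
p,r=tgt([0,.0045,.17]); rel(p,r)
```

```text
shift [-0.0189 -0.0468  0.0362] rotdeg [ 0.01  0.03 -0.05]
```

{"method": "play_rows", "body": {"rows": [[[-0.01, -0.024, 0.01, 0, 0, 0, 0.05], [-0.0185, -0.0465, 0.02, 0, 0, 0, 0.05], [-0.0185, -0.0465, 0.036, 0, 0, 0, 0.05], [-0.0185, -0.0465, 0.036, 0, 0, 0, 0.05], [-0.0185, -0.0465, 0.036, 0, 0, 0, 0.05]]]}}

```text
time: 2.6
ee_pos: [0.4603, 0.0487, 0.1706]
tool_rot: [-0.0, 0.019, 1.0, 0.0]
force: [-0.3, 0.2, -0.9]
grip_width: 0.0499
```

Run:
```python
from h import *
p,r=tgt([0,.0045,.114]); rel(p,r)
p=snapshot("side");save(p,"s2.png")
im=cv2.resize(p["frame"][100:300,220:450],None,fx=3,fy=3,interpolation=cv2.INTER_CUBIC); cv2.imwrite("pics/s2.png",im[...,::-1])
```

```text
shift [-0.001  -0.0026  0.0566] rotdeg [ 0.01 -0.03 -0.11]
```

View pics/s2.png

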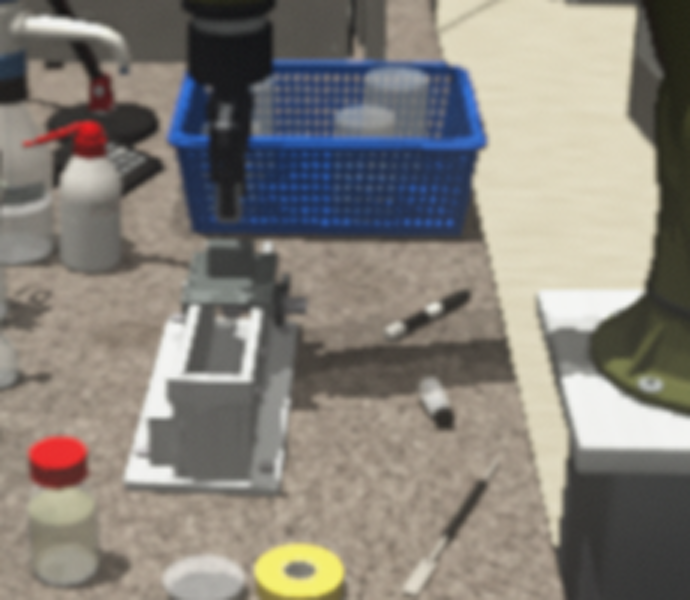

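The fingers (crop about 230,215) stand over the grip plate (230,250), centred. Lowering and pinching.

{"method": "play_rows", "body": {"rows": [[[-0.001, -0.0026, 0.02, 0, 0, 0, 0.05], [-0.001, -0.0026, 0.04, 0, 0, 0, 0.05], [-0.001, -0.0026, 0.055, 0, 0, 0, 0.05], [-0.001, -0.0026, 0.055, 0, 0, 0, 0.05], [-0.001, -0.0026, 0.055, 0, 0, 0, 0.0]]]}}

```text
time: 3.15
ee_pos: [0.4616, 0.0462, 0.1161]
tool_rot: [0.0, 0.019, 1.0, 0.0]
force: [0.7, 0.0, 0.1]
grip_width: 0.0364
```

{"method": "play_rows", "body": {"rows": [[[0, 0, 0, 0, 0, 0, 0], [0, 0, 0, 0, 0, 0, 0], [0, 0, 0, 0, 0, 0, 0], [0, 0, 0, 0, 0, 0, 0], [0, 0, 0, 0, 0, 0, 0]]]}}

```text
time: 3.65
ee_pos: [0.462, 0.0459, 0.1166]
tool_rot: [0.001, 0.019, 1.0, 0.0]
force: [-0.6, 0.6, 6.2]
grip_width: 0.0147
```

{"method": "play_rows", "body": {"rows": [[[0, 0.02, 0, 0, 0, 0, 0], [0, 0.045, 0, 0, 0, 0, 0], [0, 0.075, 0, 0, 0, 0, 0], [0, 0.105, 0, 0, 0, 0, 0], [0, 0.125, 0, 0, 0, 0, 0]]]}}

```text
time: 4.15
ee_pos: [0.466, 0.1725, 0.1166]
tool_rot: [0.0, 0.019, 1.0, 0.0]
force: [-2.5, -1.5, 9.6]
grip_width: 0.0149
```

{"method": "play_rows", "body": {"rows": [[[0, 0.003, 0, 0, 0, 0, 0], [0, 0.006, 0, 0, 0, 0, 0], [0, 0.009, 0, 0, 0, 0, 0], [0, 0.01, 0, 0, 0, 0, 0], [0, 0.01, 0, 0, 0, 0, 0]]]}}

```text
time: 4.65
ee_pos: [0.4663, 0.1809, 0.1166]
tool_rot: [0.0, 0.019, 1.0, 0.0]
force: [-3.6, 0.5, 8.7]
grip_width: 0.0149
```

{"method": "play_rows", "body": {"rows": [[[0, 0.001, 0, 0, 0, 0, 0], [0, 0.0015, 0, 0, 0, 0, 0], [0, 0.002, 0, 0, 0, 0, 0], [0, 0.0025, 0, 0, 0, 0, 0], [0, 0.0025, 0, 0, 0, 0, 0]]]}}

```text
time: 5.15
ee_pos: [0.4663, 0.1815, 0.1166]
tool_rot: [-0.0, 0.02, 1.0, -0.001]
force: [-3.7, -5.1, 10.4]
grip_width: 0.0152
```

Run:
```python
from h import *
s=readout.sense();print(s['force'],s['ee_pos'],RB.inv().apply(s['ee_pos']-O))
```

```text
[-3.70639674 -5.05819923 10.39758774] [0.46628146 0.18154523 0.1165745 ] [0.00014613 0.1401447  0.1165745 ]
```

{"method": "play_rows", "body": {"rows": [[[0, 0.001, 0, 0, 0, 0, 0], [0, 0.001, 0, 0, 0, 0, 0], [0, 0.001, 0, 0, 0, 0, 0.0], [0, 0.001, 0, 0, 0, 0, 0.05], [0, 0.001, 0, 0, 0, 0, 0.05]]]}}

```text
time: 5.65
ee_pos: [0.4671, 0.1842, 0.1159]
tool_rot: [0.001, 0.02, 1.0, 0.0]
force: [1.1, 0.8, 0.6]
grip_width: 0.0434
```

{"method": "play_rows", "body": {"rows": [[[0, -0.003, 0, 0, 0, 0, 0.05], [0, -0.003, -0.01, 0, 0, 0, 0.05], [0, -0.003, -0.04, 0, 0, 0, 0.05], [0, -0.003, -0.08, 0, 0, 0, 0.05], [0, -0.003, -0.12, 0, 0, 0, 0.05]]]}}

```text
time: 6.15
ee_pos: [0.4662, 0.181, 0.2372]
tool_rot: [-0.0, 0.02, 1.0, 0.0]
force: [0.7, 0.4, 0.3]
grip_width: 0.05
```

Run:
```python
from h import *
print(readout.sense()['ee_pos'],readout.sense()['grip_width'])
p=snapshot("top"); c=cloud(p)
im=cv2.resize(p["frame"][180:280,210:390],None,fx=4.4,fy=4.4,interpolation=cv2.INTER_CUBIC); cv2.imwrite("pics/t3.png",im[...,::-1])
for t in ["guard_grip","bolt_head","gap_mouth","spanner_end"]:
        print(t,[(round(d["p"],2),w(p,d["location"]).round(4)) for d in nets.landmark_of(p,t)[:2]])
p=snapshot("side"); im=cv2.resize(p["frame"][150:290,260:360],None,fx=5,fy=5,interpolation=cv2.INTER_CUBIC)[:600]; cv2.imwrite("pics/s3.png",im[...,::-1])
for t in ["guard_grip","bolt_head","gap_mouth","spanner_end"]:
        print(t,[(round(d["p"],2),w(p,d["location"]).round(4)) for d in nets.landmark_of(p,t)[:2]])
```

```text
[0.46618788 0.18096081 0.23721242] 0.05001185974391537
guard_grip []
bolt_head [(0.71, array([0.4633, 0.0373, 0.1013])), (0.69, array([0.4598, 0.0419, 0.0756]))]
gap_mouth [(0.9, array([0.4613, 0.0377, 0.1023]))]
spanner_end [(0.45, array([ 0.4097, -0.0694,  0.0434]))]
guard_grip [(0.93, array([0.467 , 0.1807, 0.1305]))]
bolt_head [(0.63, array([0.4618, 0.0369, 0.0757]))]
gap_mouth [(0.7, array([0.464 , 0.0411, 0.0991]))]
spanner_end [(0.56, array([ 0.4174, -0.0728,  0.0454]))]
```

View pics/t3.png

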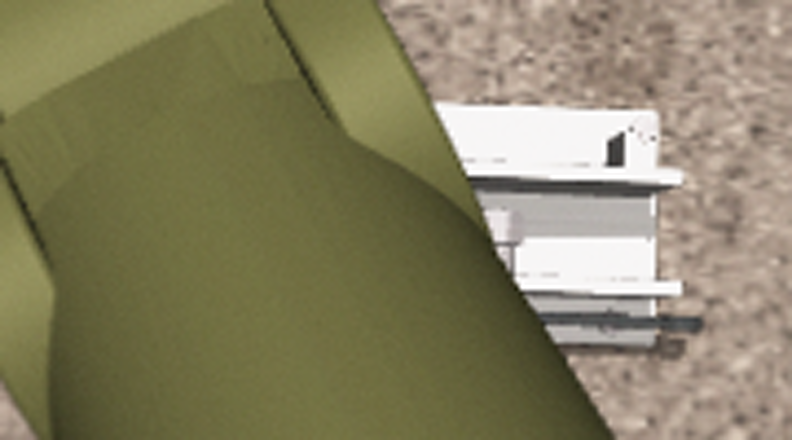

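View pics/s3.png

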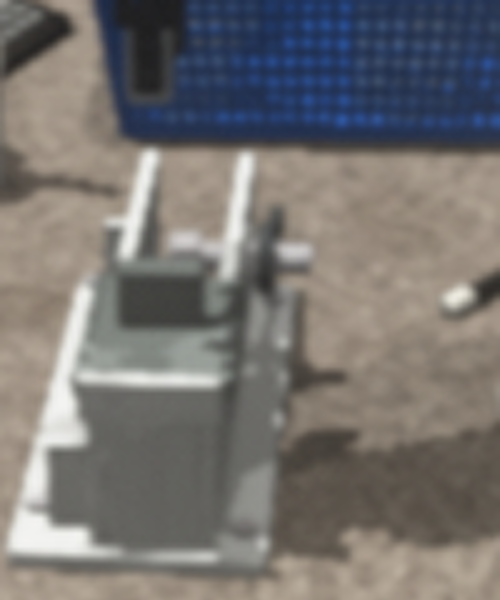

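```bash
cat >> h.py <<'E'
def spanner(p):
    c=cloud(p); b=RB.inv().apply((c-O).reshape(-1,3))
    m=(b[:,0]>-.054)&(b[:,0]<-.036)&(b[:,1]<-.028)&(b[:,1]>-.113)&(b[:,2]>.025)&(b[:,2]<.12)
    P=b[m]; k=np.polyfit(P[:,1],P[:,2],1)
    for _ in range(5):
        e=P[:,2]-np.polyval(k,P[:,1]); P2=P[np.abs(e)<max(.004,0)] ; k=np.polyfit(P2[:,1],P2[:,2],1)
    print("spanner n",m.sum(),len(P2),"angle",np.arctan(k[0]).round(4),"z0",k[1].round(4),"std",(P2[:,2]-np.polyval(k,P2[:,1])).std().round(4),P2.mean(0).round(4))
    return P
E
python3 - <<'E'
from h import *
p=snapshot("top"); spanner(p); c=cloud(p); b=RB.inv().apply((c-O).reshape(-1,3))
m=(abs(b[:,2]-.1)<.003)&(b[:,1]<-.02)&(b[:,1]>-.1)&(abs(b[:,0])<.036); P=b[m]
for s in(P[P[:,0]<0],P[P[:,0]>0]): print(len(s),s[:,0].min(),s[:,0].max(),np.median(s[:,0]),s[:,1].min(),np.polyfit(s[:,1],s[:,0],1))
# bolt head
m=(abs(b[:,2]-.085)<.01)&(abs(b[:,1])<.02)&(abs(b[:,0])<.02);P=b[m];print(len(P),P.min(0),P.max(0))
E
```

```text
spanner n 105 95 angle 0.2232 z0 0.0802 std 0.0017 [-0.0447 -0.0702  0.0642]
111 -0.03226486208048923 -0.024189383824371084 -0.02816870705761849 -0.0886824336910288 [-0.00203747 -0.02843903]
117 0.023905684357925484 0.031843917036631704 0.027630571665292942 -0.08973357681843781 [0.00092844 0.02788969]
82 [-0.01940705 -0.01137332  0.07590393] [0.0094217  0.00769602 0.09040158]
```

```bash
cat >> h.py <<'E'
def gp(s,th): # TCP at s beyond the centre along approach
    return tgt(np.array([0,0,.075])+s*np.array([0,np.sin(th),-np.cos(th)]),th)
E
python3 - <<'E'
from h import *
rel(*gp(-.1,.25)); rel(*gp(-.06,.25))
E
```

```text
shift [-0.0004 -0.1641  0.0627] rotdeg [-14.36  -0.08  -0.15]
shift [-0.0004 -0.1542  0.1015] rotdeg [-14.36  -0.08  -0.15]
```

{"method": "play_rows", "body": {"rows": [[[0, -0.035, 0, -3, 0, 0, 0.05], [0, -0.07, 0.01, -6, 0, 0, 0.05], [0, -0.105, 0.025, -9, 0, 0, 0.05], [0, -0.135, 0.045, -12, 0, 0, 0.05], [0, -0.164, 0.063, -14.4, 0, 0, 0.05]]]}}

```text
time: 7.2
ee_pos: [0.4599, 0.0154, 0.1716]
tool_rot: [0.003, 0.02, 0.992, 0.126]
force: [0.5, -0.7, -0.1]
grip_width: 0.0503
```

Run:
```python
from h import *
rel(*gp(-.02,.25)); rel(*gp(.02,.25))
p=snapshot("side")
im=cv2.resize(p["frame"][100:260,260:380],None,fx=3.7,fy=3.7,interpolation=cv2.INTER_CUBIC)[:600]; cv2.imwrite("pics/s4.png",im[...,::-1])
```

```text
shift [0.     0.0012 0.0801] rotdeg [ 0.16  0.09 -0.19]
shift [1.000e-04 1.100e-03 1.201e-01] rotdeg [ 0.16  0.09 -0.19]
```

View pics/s4.png

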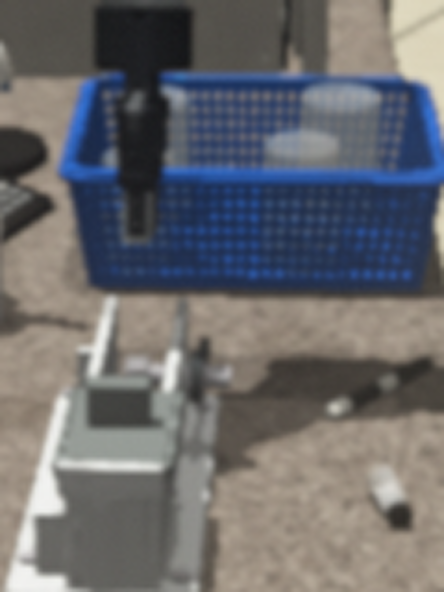

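{"method": "play_rows", "body": {"rows": [[[0, 0.001, 0.02, 0, 0, 0, 0.05], [0, 0.001, 0.04, 0, 0, 0, 0.05], [0, 0.001, 0.06, 0, 0, 0, 0.05], [0, 0.001, 0.08, 0, 0, 0, 0.05], [0, 0.001, 0.088, 0, 0, 0, 0.05]]]}}

```text
time: 7.75
ee_pos: [0.4601, 0.0406, 0.0858]
tool_rot: [0.001, 0.019, 0.992, 0.125]
force: [0.4, 0.8, 0.5]
grip_width: 0.05
```

{"method": "play_rows", "body": {"rows": [[[0, 0, 0.01, 0, 0, 0, 0.05], [0, 0, 0.018, 0, 0, 0, 0.05], [0, 0, 0.025, 0, 0, 0, 0.05], [0, 0, 0.0315, 0, 0, 0, 0.05], [0, 0, 0.0315, 0, 0, 0, 0.05]]]}}

```text
time: 8.25
ee_pos: [0.4611, 0.048, 0.0563]
tool_rot: [0.002, 0.019, 0.992, 0.125]
force: [0.6, 1.2, 0.2]
grip_width: 0.0499
```

Run:
```python
from h import *
rel(*gp(.02,.25)); s=readout.sense(); print(s['force'],s['torque'])
p=snapshot("top"); spanner(p)
im=cv2.resize(p["frame"][180:280,210:390],None,fx=4.4,fy=4.4,interpolation=cv2.INTER_CUBIC); cv2.imwrite("pics/t5.png",im[...,::-1])
```

```text
shift [-0.0002 -0.0016  0.0003] rotdeg [ 0.08 -0.01 -0.14]
[0.56680114 1.15978365 0.21351667] [-0.22257669 -0.02692218  0.03534017]
spanner n 105 99 angle 0.2248 z0 0.0803 std 0.0018 [-0.0448 -0.0715  0.0639]
```

View pics/t5.png

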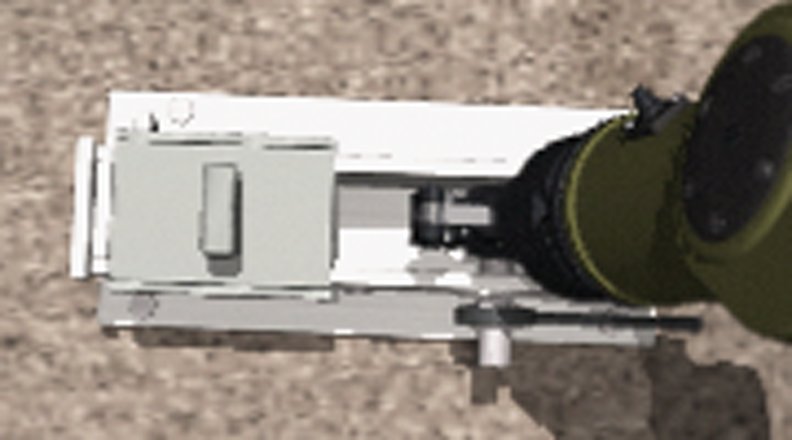

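{"method": "play_rows", "body": {"rows": [[[0, -0.001, 0, 0, 0, 0, 0.05], [0, -0.001, 0, 0, 0, 0, 0.035], [0, -0.001, 0, 0, 0, 0, 0], [0, -0.001, 0, 0, 0, 0, 0], [0, -0.001, 0, 0, 0, 0, 0]]]}}

```text
time: 8.8
ee_pos: [0.4615, 0.0462, 0.057]
tool_rot: [0.003, 0.02, 0.992, 0.125]
force: [-1.6, -3.6, 6.4]
grip_width: 0.0231
```

{"method": "play_rows", "body": {"rows": [[[0, 0, 0, 0, 0, 0, 0], [0, 0, 0, 0, 0, 0, 0], [0, 0, 0, 0, 0, 0, 0], [0, 0, 0, 0, 0, 0, 0], [0, 0, 0, 0, 0, 0, 0]]]}}

```text
time: 9.3
ee_pos: [0.4615, 0.0462, 0.057]
tool_rot: [0.003, 0.02, 0.992, 0.125]
force: [-1.2, -3.8, 6.7]
grip_width: 0.023
```

Run:
```python
from h import *
s=readout.sense(); print(s['force'],s['torque'],s['ee_pos']); b=RB.inv().apply(s['ee_pos']-O); print(b)
rr=RB.inv()*RQ(s['tool_rot'])*BASE.inv(); print(rr.as_rotvec())
p=snapshot("top"); spanner(p)
```

```text
[-1.22528146 -3.80180691  6.68368031] [-0.6362688   0.2326007   0.14307031] [0.46152688 0.04620247 0.05699045]
[0.00035421 0.00471861 0.05699045]
[ 0.25071508 -0.00115568 -0.00297549]
spanner n 105 94 angle 0.2269 z0 0.0806 std 0.0018 [-0.0449 -0.0692  0.0646]
```

{"method": "play_rows", "body": {"rows": [[[0, -0.0005, 0, 1.5, 0, 0, 0], [0, -0.00145, 0, 4.5, 0, 0, 0], [0, -0.0024, -0.0002, 7.5, 0, 0, 0], [0, -0.0034, -0.0003, 10.5, 0, 0, 0], [0, -0.0039, -0.0004, 12, 0, 0, 0]]]}}

```text
time: 9.85
ee_pos: [0.4614, 0.0423, 0.0564]
tool_rot: [0.001, 0.019, 1.0, 0.019]
force: [-0.4, -4.2, 2.4]
grip_width: 0.0227
```

Run:
```python
from h import *
s=readout.sense(); print(s['force'],s['torque'],s['ee_pos'],s['grip_width']); b=RB.inv().apply(s['ee_pos']-O); print(b)
rr=RB.inv()*RQ(s['tool_rot'])*BASE.inv(); print(rr.as_rotvec())
p=snapshot("top"); spanner(p)
im=cv2.resize(p["frame"][180:280,210:390],None,fx=4.4,fy=4.4,interpolation=cv2.INTER_CUBIC); cv2.imwrite("pics/t6.png",im[...,::-1])
```

```text
[-0.40817585 -4.2415414   2.35783666] [-0.7896256   0.07558229  0.03198708] [0.46135323 0.04233275 0.05642406] 0.022725962483270336
[0.00032247 0.00084513 0.05642406]
[ 0.03888275 -0.00093707 -0.00218774]Traceback (most recent call last):
  File "<stdin>", line 4, in <module>
  File "h.py", line 30, in spanner
    P=b[m]; k=np.polyfit(P[:,1],P[:,2],1)
              ~~~~~~~~~~^^^^^^^^^^^^^^^^^
    raise TypeError("expected non-empty vector for x")
TypeError: expected non-empty vector for x
```

Run:
```python
from h import *
for n in("side","top"):
    p=snapshot(n)
    a,b=(slice(100,260),slice(240,400)) if n=="side" else (slice(180,280),slice(210,390))
    im=cv2.resize(p["frame"][a,b],None,fx=3.7,fy=3.7,interpolation=cv2.INTER_CUBIC)[:600,:800]; cv2.imwrite("pics/%s7.png"%n,im[...,::-1])
    for t in ["spanner_end","guard_grip"]:
        print(n,t,[(round(d["p"],2),RB.inv().apply(w(p,d["location"])-O).round(4)) for d in nets.landmark_of(p,t)[:2]])
    c=cloud(p);q=RB.inv().apply((c-O).reshape(-1,3))
    m=(q[:,0]>-.056)&(q[:,0]<-.034)&(q[:,1]<.03)&(q[:,1]>-.13)&(q[:,2]>.03)&(q[:,2]<.12); print(m.sum())
    P=q[m]; print(P[np.argsort(P[:,1])][::max(1,len(P)//25)].round(3))
```

```text
side spanner_end [(0.62, array([-0.0007,  0.139 ,  0.133 ])), (0.45, array([-0.0427, -0.1166,  0.0686]))]
side guard_grip [(0.96, array([0.0031, 0.1386, 0.1327]))]
110
[[-0.046 -0.113  0.065]
 [-0.043 -0.105  0.081]
 [-0.044 -0.095  0.08 ]
 [-0.044 -0.085  0.078]
 [-0.045 -0.075  0.073]
 [-0.042 -0.069  0.079]
 [-0.041 -0.05   0.081]
 [-0.049 -0.01   0.082]
 [-0.047 -0.002  0.06 ]
 [-0.041  0.     0.095]
 [-0.047  0.002  0.059]
 [-0.044  0.004  0.094]
 [-0.036  0.005  0.085]
 [-0.05   0.006  0.086]
 [-0.047  0.007  0.08 ]
 [-0.044  0.008  0.093]
 [-0.056  0.008  0.075]
 [-0.039  0.01   0.094]
 [-0.042  0.012  0.088]
 [-0.039  0.012  0.086]
 [-0.042  0.014  0.093]
 [-0.045  0.015  0.087]
 [-0.039  0.016  0.093]
 [-0.04   0.017  0.067]
 [-0.045  0.018  0.064]
 [-0.045  0.02   0.087]
 [-0.043  0.02   0.068]
 [-0.043  0.021  0.072]]
top spanner_end []
top guard_grip [(0.67, array([0.0017, 0.1359, 0.1304]))]
114
[[-0.046 -0.011  0.09 ]
 [-0.044 -0.009  0.093]
 [-0.05  -0.008  0.085]
 [-0.055 -0.006  0.08 ]
 [-0.037 -0.005  0.081]
 [-0.046 -0.004  0.094]
 [-0.035 -0.004  0.096]
 [-0.04  -0.003  0.088]
 [-0.035 -0.002  0.094]
 [-0.037 -0.001  0.083]
 [-0.035  0.     0.092]
 [-0.053  0.001  0.081]
 [-0.04   0.002  0.087]
 [-0.047  0.003  0.097]
 [-0.051  0.004  0.085]
 [-0.042  0.005  0.093]
 [-0.055  0.005  0.083]
 [-0.051  0.006  0.085]
 [-0.044  0.007  0.094]
 [-0.053  0.008  0.083]
 [-0.047  0.009  0.091]
 [-0.035  0.009  0.073]
 [-0.047  0.011  0.092]
 [-0.051  0.012  0.077]
 [-0.035  0.013  0.065]
 [-0.043  0.015  0.086]
 [-0.043  0.017  0.084]
 [-0.047  0.019  0.082]
 [-0.045  0.021  0.075]]
```

View pics/side7.png

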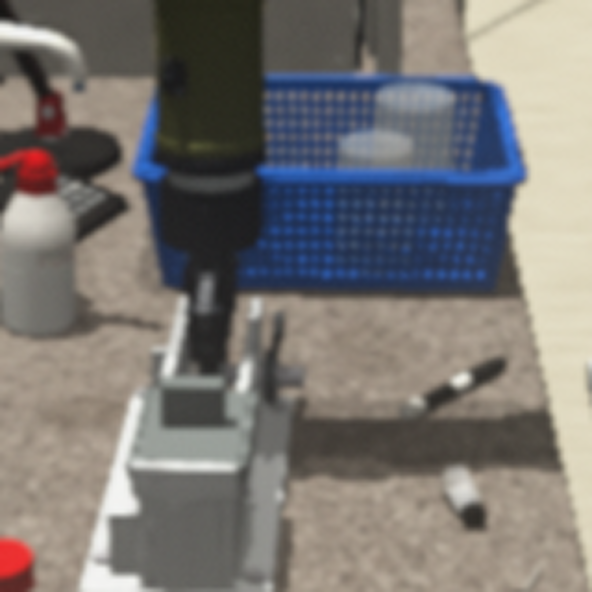

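View pics/top7.png

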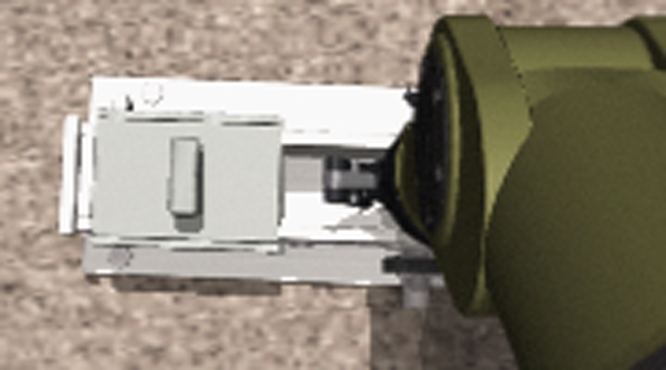

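{"method": "play_rows", "body": {"rows": [[[0, -0.0002, 0, 0.6, 0, 0, 0], [0, -0.0004, 0, 1.2, 0, 0, 0], [0, -0.0007, 0, 2.2, 0, 0, 0], [0, -0.0007, 0, 2.2, 0, 0, 0], [0, -0.0007, 0, 2.2, 0, 0, 0]]]}}

```text
time: 10.7
ee_pos: [0.4613, 0.0416, 0.0564]
tool_rot: [0.0, 0.02, 1.0, 0.001]
force: [-2.2, -2.8, 5.6]
grip_width: 0.023
```

```bash
cat > m.py <<'E'
from h import *
s=readout.sense(); print(s['force'],s['torque'],s['grip_width']); b=RB.inv().apply(s['ee_pos']-O); print(b)
rr=RB.inv()*RQ(s['tool_rot'])*BASE.inv(); print("tilt",rr.as_rotvec())
ps=[snapshot("side") for _ in range(3)]
import pickle; pickle.dump(ps,open("ps.pkl","wb"))
f=np.mean([p["frame"] for p in ps],0); p=ps[0]
pts=[]
for i,p in enumerate(ps):
    q=RB.inv().apply((cloud(p)-O).reshape(-1,3))
    m=(q[:,0]>-.052)&(q[:,0]<-.037)&(q[:,1]<-.025)&(q[:,1]>-.12)&(q[:,2]>.05)&(q[:,2]<.11); P=q[m]; pts.append(P)
P=np.vstack(pts); print(len(P))
for lo in np.arange(-.12,-.02,.01):
    s_=P[(P[:,1]>=lo)&(P[:,1]<lo+.01)]
    if len(s_): print(round(lo+.005,3),len(s_),np.sort(s_[:,2])[-6:].round(4),np.median(s_[:,2]).round(4))
a,bb=140,300; crop=f[165:240,285:345].astype(np.uint8)
im=cv2.resize(crop,None,fx=8,fy=8,interpolation=cv2.INTER_CUBIC)
import sys
cols={0.0:(0,255,0),0.1:(255,0,0),-0.1:(0,0,255)}
for th,col in cols.items():
    for yy in np.arange(-.116,-.02,.006):
        zz=.007; y2=yy*np.cos(th)-zz*np.sin(th); z2=yy*np.sin(th)+zz*np.cos(th)
        u=px(p,O+RB.apply([-.0445,y2,.075+z2])); cv2.circle(im,(int((u[0]-285+.5)*8),int((u[1]-165+.5)*8)),1,col,-1)
cv2.imwrite(sys.argv[1],im[...,::-1])
E
python3 m.py pics/m1.png
```

```text
[-2.15874602 -2.81837146  5.59316773] [-0.69409954  0.20813872  0.08938377] 0.022999302931549663
[0.00032486 0.00013508 0.05640421]
tilt [ 0.00265259 -0.00068476 -0.00284725]
98
-0.115 9 [0.0718 0.0727 0.0748 0.0794 0.0814 0.0819] 0.0727
-0.105 17 [0.0834 0.0841 0.0852 0.0854 0.0863 0.0866] 0.081
-0.095 13 [0.0836 0.0849 0.0851 0.0853 0.0855 0.0856] 0.0824
-0.085 10 [0.0818 0.0819 0.0821 0.0821 0.083  0.0853] 0.0819
-0.075 20 [0.0807 0.0807 0.0813 0.0813 0.0827 0.0827] 0.0795
-0.065 6 [0.0762 0.0796 0.0805 0.0811 0.0814 0.0821] 0.0808
-0.055 11 [0.0809 0.0811 0.0821 0.083  0.0832 0.0837] 0.0809
-0.045 7 [0.0815 0.0819 0.0819 0.0824 0.0828 0.083 ] 0.0819
-0.035 5 [0.081  0.0812 0.0816 0.0827 0.0827] 0.0816
```

View pics/m1.png

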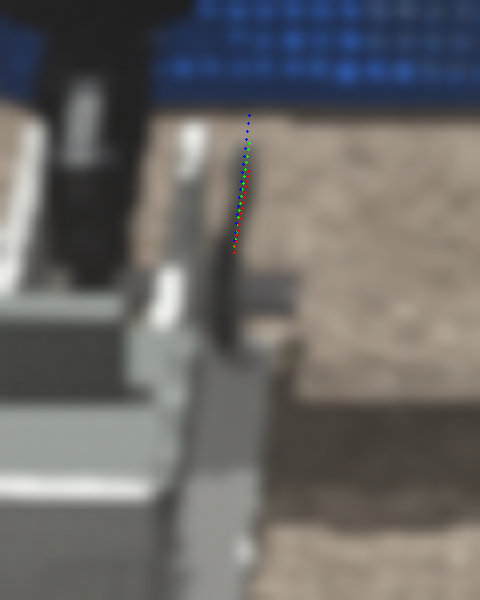

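Run:
```python
from h import *
import pickle; ps=pickle.load(open("ps.pkl","rb")); p=ps[0]
f=np.mean([q["frame"] for q in ps],0).mean(-1)
for th in(-.1,-.05,0,.05,.1,.25):
    for zz in(.007,-.007):
        y,z=-.116*np.cos(th)-zz*np.sin(th),-.116*np.sin(th)*-1*-1+zz*np.cos(th)
        print(th,zz,px(p,O+RB.apply([-.0445,y,.075+z])).round(2),end=' ')
    print()
for v in range(176,200): print(v,f[v,308:324].round(0).astype(int))
```

```text
-0.1 0.007 [315.73 178.99] -0.1 -0.007 [315.73 183.09] 
-0.05 0.007 [315.74 180.66] -0.05 -0.007 [315.72 184.86] 
0 0.007 [315.74 182.38] 0 -0.007 [315.71 186.66] 
0.05 0.007 [315.73 184.13] 0.05 -0.007 [315.69 188.49] 
0.1 0.007 [315.72 185.92] 0.1 -0.007 [315.66 190.35] 
0.25 0.007 [315.64 191.45] 0.25 -0.007 [315.55 196.04] 
176 [54 54 54 54 54 54 54 54 54 54 54 53 53 53 53 53]
177 [56 57 57 57 57 56 55 56 56 57 57 57 56 56 56 55]
178 [64 66 67 67 66 63 62 62 64 66 67 65 64 61 60 59]
179 [102 106 102  98  94  91  89  91  93  95  97  97  92  82  73  71]
180 [166 175 157 139 132 128 127 129 131 134 136 137 132 118 107 105]
181 [211 220 191 155 146 144 145 144 144 145 148 151 149 143 139 140]
182 [218 225 192 156 149 148 142 137 136 139 146 150 153 151 150 151]
183 [205 211 179 150 149 144 127 114 116 130 141 147 150 151 151 153]
184 [190 193 164 141 140 132 111  96 104 126 139 144 147 149 151 152]
185 [182 171 141 131 131 119  98  85  98 122 138 143 145 146 147 146]
186 [172 150 124 125 127 112  91  79  93 122 141 148 149 147 143 140]
187 [136 119 112 124 129 113  89  76  90 123 143
[... 161 characters left out ...]

190 [101  98 111 132 133 109  79  72  99 128 140 141 141 142 143 147]
191 [100  97 110 130 127 100  71  78 111 137 145 147 149 151 150 150]
192 [ 96  94 108 125 120  90  68  88 121 141 147 147 148 153 155 152]
193 [ 95  92 103 114 104  77  68  97 128 144 146 145 147 153 157 154]
194 [ 95  92  98  98  85  65  69 103 132 144 145 145 148 154 160 159]
195 [ 98  95  95  87  67  55  71 110 135 143 143 141 144 154 160 159]
196 [103  97  94  81  61  52  71 111 136 141 138 135 141 149 155 153]
197 [109  97  89  74  57  50  69 102 126 134 131 129 132 140 144 145]
198 [118  97  85  68  53  51  68  93 111 118 117 116 120 125 130 137]
199 [129  98  84  67  51  53  67  85  95  99  99  98 101 106 118 132]
```

Run:
```python
from h import *
import pickle; ps=pickle.load(open("ps.pkl","rb")); p=ps[0]
for b in([-.032,-.09,.1],[-.028,-.09,.1],[-.024,-.09,.1],[.024,-.09,.1],[.032,-.09,.1],[.028,.205,.1]): print(b,px(p,O+RB.apply(b)).round(2))
f=np.mean([q["frame"] for q in ps],0).mean(-1)
for v in range(176,186): print(v,f[v,284:312].round(0).astype(int))
q=np.vstack([RB.inv().apply((cloud(p)-O).reshape(-1,3)) for p in ps])
for x in(-.028,):
  m=(abs(q[:,0]-x)<.003)&(q[:,1]<-.01)&(q[:,1]>-.088)&(q[:,2]>.096)&(q[:,2]<.106); print(m.sum(),np.median(q[m],0),np.polyfit(q[m][:,1],q[m][:,2],1))
m=(abs(q[:,0])<.03)&(q[:,1]>.09)&(q[:,1]<.19)&(abs(q[:,2]-.1055)<.006);print(m.sum(),np.median(q[m],0))
m=(abs(q[:,0])<.03)&(abs(q[:,1]-.14)<.007)&(q[:,2]>.134);print(m.sum(),np.median(q[m],0))
```

```text
[-0.032, -0.09, 0.1] [310.95 180.23]
[-0.028, -0.09, 0.1] [309.59 180.19]
[-0.024, -0.09, 0.1] [308.22 180.15]
[0.024, -0.09, 0.1] [291.86 179.71]
[0.032, -0.09, 0.1] [289.14 179.63]
[0.028, 0.205, 0.1] [277.84 228.52]
176 [ 74  60  56  55  50  43  38  38  43  60  86 102  97  74  48  37  35  35
  36  40  48  53  54  55  54  54  54  54]
177 [ 90  79  69  61  53  43  37  36  44  72 107 126 120  88  53  36  35  35
  36  40  49  54  56  56  56  57  57  57]
178 [113 108  98  85  71  54  41  37  50  83 119 135 126  91  52  35  35  35
  36  43  53  60  62  63  64  66  67  67]
179 [128 128 124 119 110  92  64  43  54  91 124 134 120  84  49  35  34  35
  38  51  73  86  90  95 102 106 102  98]
180 [139 137 138 145 155 144 103  58  56  94 126 133 115  78  47  35  34  35
  40  66 101 120 128 142 166 175 157 139]
181 [145 141 142 159 184 180 132  70  60  98 127 131 110  72  45  35  35  35
  42  72 114 137 147 173 211 220 191 155]
182 [145 141 144 165 194 189 138  75  65 100 124 124 102  69  47  37  36  35
  44  77 119 143 152 179 218 225 192 156]
183 [144 143 146 167 193 185 134  78  72 101 120 119  99  73  56  44  37  37
  51  88 124 143 150 171 205 211 179 150]
184 [146 148 152 172 192 179 127  78  77 103 121 119  99  75  59  48  39  38
  61 102 131 141 144 160 190 193 164 141]
185 [150 155 164 184 196 171 115  68  65  83  95  94  79  63  51  44  39  41
  71 115 140 144 144 162 182 171 141 131]
60 [-0.02758504 -0.04740338  0.1002797 ] [-0.01183847  0.09955162]
849 [-0.00351069  0.15952654  0.10594947]
144 [-0.00055666  0.14288067  0.13891834]
```

{"method": "play_rows", "body": {"rows": [[[0, -0.0002, 0, 0.5, 0, 0, 0], [0, -0.0004, 0, 1.1, 0, 0, 0], [0, -0.0004, 0, 1.1, 0, 0, 0], [0, -0.0004, 0, 1.1, 0, 0, 0], [0, -0.0004, 0, 1.1, 0, 0, 0]]]}}

```text
time: 11.35
ee_pos: [0.4613, 0.0413, 0.0564]
tool_rot: [0.0, 0.02, 1.0, -0.008]
force: [-0.4, -3.4, 6.6]
grip_width: 0.0225
```

```bash
cp ps.pkl ps0.pkl; python3 m.py pics/m2.png
python3 - <<'E'
from h import *
import pickle
for n in("ps0.pkl","ps.pkl"):
    ps=pickle.load(open(n,"rb")); f=np.mean([q["frame"] for q in ps],0).mean(-1)
    print(f[180:190,315].round(0),f[180:190,316].round(0))
    q=np.vstack([RB.inv().apply((cloud(p)-O).reshape(-1,3)) for p in ps])
    m=(q[:,0]>-.052)&(q[:,0]<-.037)&(q[:,1]<-.025)&(q[:,1]>-.108)&(q[:,2]>.076)&(q[:,2]<.09)
    print(m.sum(),np.polyfit(q[m][:,1],q[m][:,2],1))
for p in ps[-2:]: print([(d["p"],RB.inv().apply(w(p,d["location"])-O).round(4)) for d in nets.landmark_of(p,"spanner_end")])
E
```

```text
[-0.38084433 -3.35644764  6.55368761] [-0.62818582  0.10502137  0.06358921] 0.022467818581866715
[ 0.00033315 -0.00022176  0.05640227]
tilt [-0.01628775 -0.00065088 -0.00295098]
102
-0.115 4 [0.068  0.075  0.0755 0.0846] 0.0752
-0.105 20 [0.086  0.0863 0.0864 0.0865 0.0877 0.0879] 0.083
-0.095 17 [0.0845 0.0848 0.0872 0.0884 0.0892 0.0908] 0.0844
-0.085 9 [0.0824 0.0825 0.0826 0.0827 0.0829 0.0844] 0.0825
-0.075 17 [0.0808 0.0821 0.0827 0.0831 0.0832 0.0836] 0.0805
-0.065 8 [0.0816 0.0823 0.0825 0.0825 0.0833 0.084 ] 0.0824
-0.055 10 [0.0826 0.0829 0.0829 0.0839 0.0847 0.0854] 0.0827
-0.045 10 [0.0816 0.0818 0.0818 0.0822 0.0825 0.0845] 0.0817
-0.035 7 [0.0807 0.0814 0.0818 0.0827 0.0836 0.0842] 0.0818
[129. 144. 137. 114.  96.  85.  79.  76.  73.  72.] [131. 144. 136. 116. 104.  98.  93.  90.  90.  92.]
77 [-0.02259367  0.07990374]
[128. 135. 116. 100.  91.  83.  77.  75.  75.  76.] [129. 135. 117. 105. 101.  96.  91.  90.  94. 102.]
84 [-0.0336388   0.08007653]
[(0.47, array([-0.0409, -0.1185,  0.0752]))]
[(0.49, array([-0.0418, -0.119 ,  0.0742]))]
```

{"method": "play_rows", "body": {"rows": [[[0, 0, 0, 0, 0, 0, 0], [0, 0, 0, 0, 0, 0, 0], [0, 0, 0, 0, 0, 0, 0], [0, 0, 0, 0, 0, 0, 0], [0, 0, 0, 0, 0, 0, 0]]]}}

```text
time: 12.1
ee_pos: [0.4613, 0.0413, 0.0564]
tool_rot: [0.0, 0.02, 1.0, -0.008]
force: [-1.0, -2.6, 5.9]
grip_width: 0.0225
```

```bash
python3 m.py pics/m3.png | head -4
python3 - <<'E'
from h import *
import pickle
ps=pickle.load(open("ps.pkl","rb")); f=np.mean([q["frame"] for q in ps],0).mean(-1); print(f[180:190,315].round(0))
p=snapshot("side")
for t in("label_tape","petri_1","bottle_100","guard_grip","spanner_end"): print(t,[(round(d["p"],2),w(p,d["location"]).round(4)) for d in nets.landmark_of(p,t)[:1]])
E
```

```text
[-1.022234   -2.62594941  5.92172273] [-0.60750073  0.19190972  0.07927315] 0.022523567653086374
[ 0.00030897 -0.00023039  0.05639274]
tilt [-0.01623125 -0.00056611 -0.00301846]
102
[128. 135. 116. 100.  92.  83.  77.  75.  75.  77.]
label_tape [(0.66, array([ 0.3921,  0.3824, -0.0014]))]
petri_1 [(0.67, array([0.4658, 0.3874, 0.0034]))]
bottle_100 [(0.86, array([ 0.5721,  0.3642, -0.0017]))]
guard_grip [(0.66, array([0.4667, 0.1829, 0.1308]))]
spanner_end [(0.57, array([ 0.4142, -0.076 ,  0.0737]))]
```

View pics/m3.png

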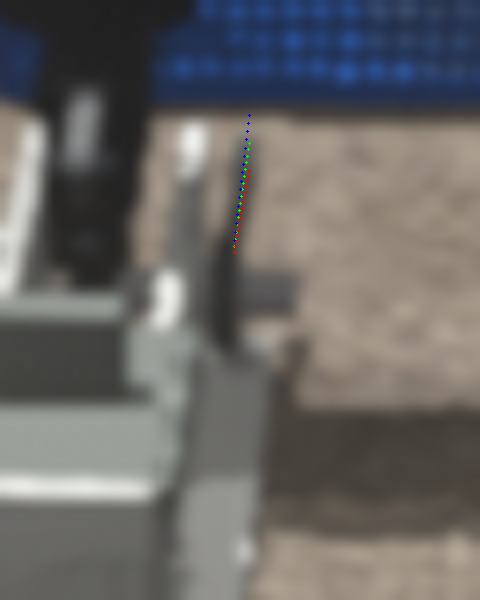

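The spanner's dark handle ends at about (245,138) in the crop, where the green "level" dots end. It has not moved since the last picture, so I'm handing in.

```bash
python3 -c "
from plant import workorder; print(workorder.job_done())"
```

```text
the job is handed in; nothing more can be done
None
```

The guard is fully open and the spanner stands level to within about 0.03 rad. I handed the job in at about 12.3 s with the gripper still holding the bolt head.

- **Guard:** I pinched the grip plate and slid it left until it stopped moving and pushed back with about 5 N. The tool was then 140 mm from shut by my bracket frame, and later pictures still show the guard there.
- **Bolt:** I reached into the gap with the gripper tilted 0.25 rad to match the flats and gripped the head, with the fingers reading about 23 mm. I then turned it about the bolt's axis to slightly past upright (−0.016 rad). The extra made up for a small lag I saw in the picture at 0.

**Last checks:**
- **Spanner angle:** the handle's far edge in the side picture and its detected end point (z about 74 to 75 mm, against 75 mm for level) both put the spanner within about 0.01 rad of level. The noisier depth fit along the handle disagreed slightly, at about −0.03 rad. The top camera could not check this because the arm blocked its view.
- **Hold:** pose, grip width and picture stayed the same for the 0.5 s or more that I watched.
- **Forces:** the readings I saw stayed at or below about 12 N.
- **Bystanders:** the tape and dish were within 3 mm of their first positions. The bottle read about 8 mm away, but those two readings came from different cameras. The arm did not go near it.

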